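# Bolt the larger painting transit case

## Robot

A 7-joint arm with a two-finger parallel gripper is mounted at the origin on the work surface. World frame = base frame: x ahead of the robot, y to its left, z up, the work surface at z = 0. Lengths are in m, angles in rad, forces in N, time in s.
With the tool pointing down it reaches from about 0.425 to 0.95 m from the base axis. Payload 4.7 kg.
Tool frame: the origin (TCP) lies between the finger pads; the fingertips stand 25 mm ahead of it and the grasp point (between the pads) lies 6 mm ahead of it; x points along the fingers, z is the direction in which the jaws open and shut, and the axes are right-handed (so a half turn about x gives the same grasp; the last joint's range is limited). The gripper opens to 85 mm and grips with 20 to 120 N. Pads are 22 mm wide; open, the fingers measure 114 mm over their backs; the gripper's body (76 mm by 85 mm) begins 54 mm behind the grasp point. The pads swing forward as they close: fully open they stand 13 mm farther back than shut.
Start: joints at [-1.255, 0.469, -0.049, 1.532, 0.024, 1.141, -0.082], TCP at [0.228, 0.635, 0.256] pointing down, gripper open.
Joint ranges: [-2.59, 2.59], [-0.33, 1.99], [-1.39, 1.29], [0.1, 2.45], [-1.04, 4.18], [0.21, 1.99], [-2.66, 2.66]. Speed limits (rad/s): [2.57, 2.57, 3.14, 3.14, 3.14, 3.14, 3.14].

## Interface

Orientations are given as a 3x3 rotation matrix whose columns are the frame's x, y, z axes.
In Python, from rig import * gives the robot as it stands. Calls block until the motion is done:
- movep(position, orientation): joint-space move of the TCP to a pose.
- move_l(position, attitude=None, feed=0.15, until_force=None): straight line of the TCP; attitude=None keeps the orientation; feed is the mean speed in m/s. With until_force (N) it stops when the force on the tool has changed by that much, and returns True; else False.
- move_joints(angles): joint-space move.
- command_gripper(opening, newtons=None): finger opening in m; newtons is the grip in N (None keeps the last); returns when the fingers have stopped.
- sleep(seconds).
- inverse_kinematics(position, orientation): joint angles nearest the present ones, or None.
- sense(): the state.
- camera(name): name is "scene" or "top" or "wrist"; returns (picture, depth): 420x560x3 uint8, red, green, blue; 420x560 float32, m along the optical axis (not along the pixel's ray), 0 where there is no reading.
- camera_params(name): a dict with "K" (3x3 intrinsics, pixels), "position" and "rotation" of the camera in the world; the wrist camera has in their place "tool_from_camera" (4x4, takes a point from camera to tool coordinates, whose origin is the TCP and whose axes are the tool frame's). Camera axes: x right, y down, z forward; pixel columns grow to the right and rows downward; lengths in m; the calibration is good to about 2 mm. A picture is of the moment at which its call begins: read the wrist's pose just before it. camera_params takes no time and is no camera call.
A pose or a line that the arm cannot do raises Unreachable and nothing moves.
- finish_job(): hands the job in, once; it reports no verdict.
The state is a dict: "time_s": time; "joint_pos": joint angles; "qd": joint speeds; "joint_efforts": joint torques, N m; "position": TCP position; "tcp_rot": TCP orientation; "wrist_force": force on the tool from outside, world axes, zero at the start; "ft_torque": the same for the moment, N m; "finger_gap": finger opening in m.
Only numpy, scipy, OpenCV 4.12 (cv2) and the standard library are available. Lean on these libraries where they do the work, as an engineer would, in place of code of your own. Each camera call takes 0.05 s, during which the arm holds its last target.

## Task

Of the two flat plywood transit cases on the conservation table, lock the larger one: push its sliding bolt all the way across until the tip has passed right through the keeper. Leave the smaller case's bolt as it is, and leave the small amber bottle standing where it is on the large lid.

Things in the scene. Friction and masses are not known exactly. Their poses are not given: they have to be found in the camera images.
- large_knob (a point): Upright round steel knob, 14 mm across, at the tail of the bolt on the LARGER fixed plywood case (300 x 260 x 85 high). Point on its axis, 12 mm below its top, 44 mm above the lid. +y: level, the way the bolt slides to lock; z up. Lid is bare from 7 to 50 mm behind it. Guide loops ahead, 18 mm high, 20 wide; fully home, the nearest is 15 mm ahead of the knob's surface.
- large_bolt (a joint): Slide of the larger case's bolt (12 mm bar, axis 9 mm above the lid) in m: 0 drawn back, 0.050 fully home (hard stop); starts between 0 and 0.010. The tip enters the keeper (dark steel loop on the case's rim strip, 21 mm long) at 0.015 and leaves its far face at 0.036. About 3 N of friction; stays where it is left.
- small_knob (a point): The same knob on the SMALLER fixed plywood case (190 x 200 mm, 55 mm high), whose bolt is also drawn back; same point, 44 mm above that case's lid, same axes. This bolt must stay as it is.
- bottle (a point): Middle, half-way up, of a small closed amber bottle, 40 mm across and 75 mm high, about 0.12 kg, standing loose on the larger case's lid, over 100 mm from the knob.
Things that resemble listed ones, but are neither listed nor needed, are in the scene too. What is shaped like the part that bears bottle but pink or red is not meant.

How it is judged:
By the outcome, as a careful person would: the job done as asked, in the order asked, and still so for the second after the job is handed in, with the robot touching nothing.
It also fails if it takes over 32 s, if anything falls off the work surface, if the arm or the gripper's body presses on something with over 40 N, if the wrist force passes 120 N, or if a joint passes its speed limit or range.

## Working session

There is one attempt and no reset: what is moved stays moved. The work goes in short steps, each a Python script; the robot and the scene stay as the last script left them, time stands still between calls to the robot, and variables do not carry over. Pictures are saved under pics/ and viewed, and the job is handed in when it is done.

```bash
mkdir -p pics; ls; python3 - <<'E'
from rig import *
import cv2,numpy as np
for n in ["scene","top"]:
    p,d=camera(n); cv2.imwrite(f"pics/{n}0.png",p[:,:,::-1]); np.savez(f"{n}0.npz",p=p,d=d)
    c=camera_params(n); print(n,c)
print(sense()["time_s"])
E
```

```text
pics
scene {'K': array([[463.13856689,   0.        , 282.18135478],
       [  0.        , 463.13856689, 199.38461958],
       [  0.        ,   0.        ,   1.        ]]), 'position': array([0.99743858, 0.29117845, 0.90286087]), 'rotation': array([[-0.60722293,  0.67894797, -0.41268627],
       [ 0.7944361 ,  0.52687454, -0.30211672],
       [ 0.01231236, -0.51130507, -0.85931108]])}
top {'K': array([[502.17555348,   0.        , 274.74192782],
       [  0.        , 502.17555348, 196.81921991],
       [  0.        ,   0.        ,   1.        ]]), 'position': array([0.39794827, 0.01863144, 1.1040452 ]), 'rotation': array([[-0.14506996, -0.96645717,  0.21193218],
       [-0.98941867,  0.14220541, -0.02878036],
       [-0.00232292, -0.21386482, -0.9768605 ]])}
0.1
```

View pics/scene0.png

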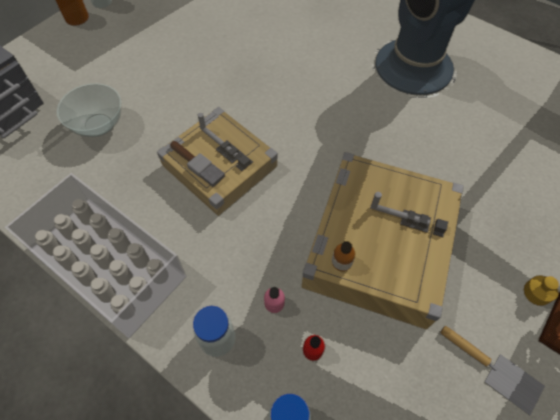

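View pics/top0.png

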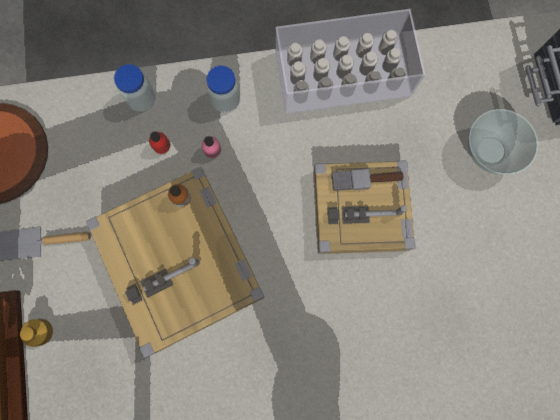

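```bash
cat > h.py <<'E'
import numpy as np,cv2
from rig import *
def ray(n,u,v):
    c=camera_params(n);d=c["rotation"]@np.linalg.inv(c["K"])@np.array([u,v,1.]);return np.array(c["position"]),d
def atz(n,u,v,z):
    o,d=ray(n,u,v);return o+d*(z-o[2])/d[2]
def atd(n,u,v,dep):
    o,d=ray(n,u,v);return o+d*dep
E
python3 - <<'E'
import cv2
a=cv2.imread("pics/scene0.png")[150:320,300:470];b=cv2.imread("pics/top0.png")[165:360,85:265]
a=cv2.resize(a,(400,400),interpolation=2);b=cv2.resize(b[:180],(400,400),interpolation=2)
cv2.imwrite("pics/crop0.png",cv2.hconcat([a,b]))
E
```

```text
(no output)
```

View pics/crop0.png

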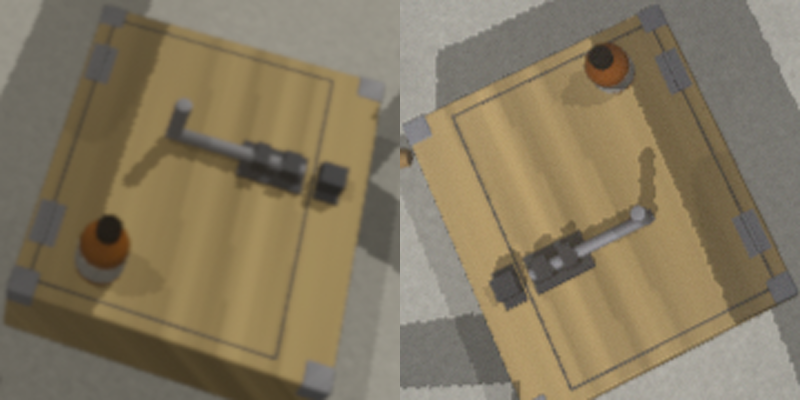

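```bash
python3 - <<'E'
from h import *
np.set_printoptions(precision=4,suppress=True)
print("knob top",atz("top",192.1,260.9,.141),atz("scene",378.2,194.2,.141))
dt=np.load("top0.npz")["d"];ds=np.load("scene0.npz")["d"]
print("depth",atd("top",192,261,dt[261,192]),atd("scene",378,194,ds[194,378]))
S=lambda x,y:(x*.45+85-180,y*.45+165)
P=lambda x,y:(x*.425+300,y*.425+150)
# lid corners (seen z .085)
T=[S(*c) for c in [(410,118),(657,8),(797,288)]]
for t in T: print("corner top",t,atz("top",*t,.085))
# keeper & guides
for c in [(494,283),(526,273),(540,268),(560,258)]: print("T",atz("top",*S(*c),.1))
for c in [(345,183),(315,175),(265,160)]: print("S",atz("scene",*P(*c),.103))
for c in [(605,55)]: print("bottle T",atz("top",*S(*c),.16))
for c in [(110,228)]: print("bottle S",atz("scene",*P(*c),.16))
for u,v in[(150,240),(220,270)]: print("lid",atd("top",u,v,dt[v,u]))
s=sense();print(s["tcp_rot"],s["wrist_force"],s["finger_gap"])
E
python3 - <<'E'
import cv2
b=cv2.imread("pics/top0.png")[235:315,110:220]
cv2.imwrite("pics/crop1.png",cv2.resize(b,(770,560),interpolation=2))
b=cv2.imread("pics/scene0.png")[180:245,360:460]
cv2.imwrite("pics/crop2.png",cv2.resize(b,(800,520),interpolation=2))
E
```

```text
knob top [0.5059 0.1646 0.141 ] [0.5085 0.1629 0.141 ]
depth [0.5052 0.1642 0.1454] [0.5073 0.1621 0.1394]
corner top (89.5, 218.1) [0.6302 0.3727 0.085 ]
corner top (200.65000000000003, 168.6) [0.7019 0.134  0.085 ]
corner top (263.65000000000003, 294.6) [0.4249 0.0394 0.085 ]
T [0.4677 0.3038 0.1   ]
T [0.4723 0.275  0.1   ]
T [0.4749 0.2623 0.1   ]
T [0.481  0.2439 0.1   ]
S [0.468  0.3022 0.103 ]
S [0.4766 0.279  0.103 ]
S [0.4896 0.239  0.103 ]
bottle T [0.644  0.1751 0.16  ]
bottle S [0.6483 0.1791 0.16  ]
lid [0.566  0.2522 0.0904]
lid [0.4858 0.1195 0.0858]
[[-0.0005 -0.9412  0.3379]
 [-0.0017  0.3379  0.9412]
 [-1.     -0.0001 -0.0018]] [-0.6958  0.1185 -0.3422] 0.08561252894944255
```

View pics/crop1.png

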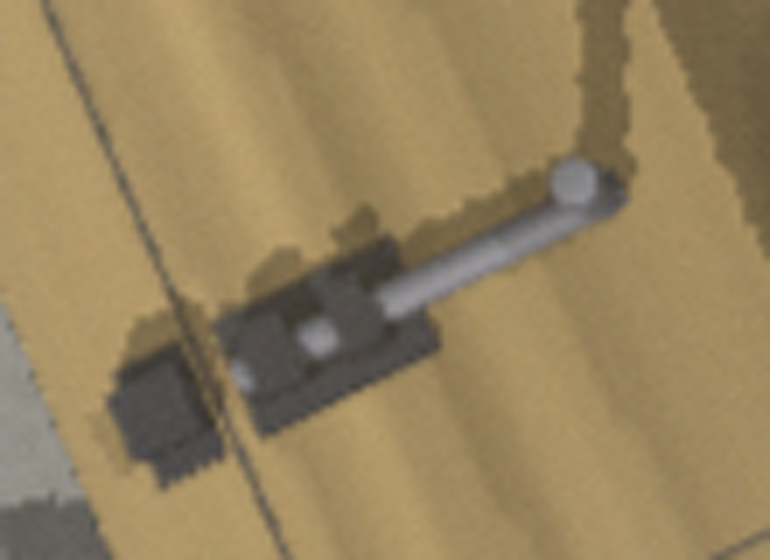

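View pics/crop2.png

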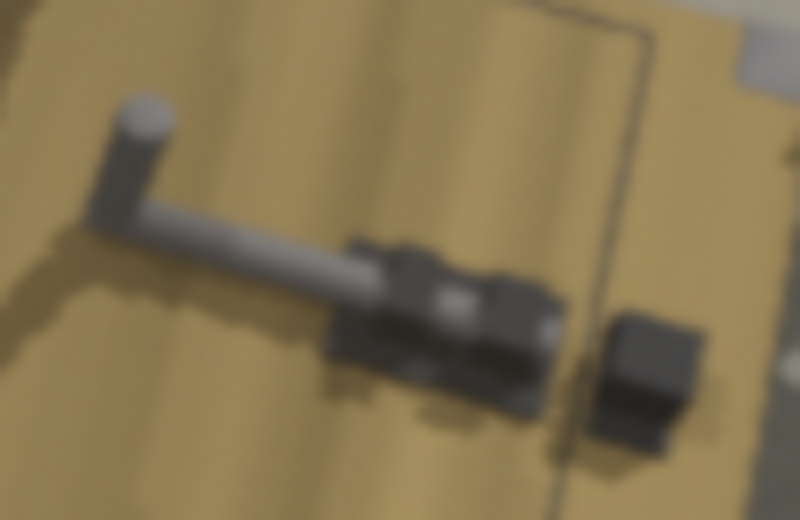

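Candidates (top image): the larger case's knob at (192,261), the smaller case's knob at (402,207), and bottles amber (177,193), red (159,142), pink (211,147). I choose (192,261), because its case measures about 0.25 x 0.29 m with the lid at 0.086 m. The crops show the bolt running from the knob towards the dark keeper, and the two cameras agree on the knob position to 3 mm. Next I'll hover behind it and check with the wrist camera.

```bash
cat >> h.py <<'E'
D=np.array([-.285,.958,0]);D/=np.linalg.norm(D)
X=np.array([0,0,-1.]);Z=np.array([D[1],-D[0],0]);R=np.c_[X,np.cross(Z,X),Z]
K=np.array([.507,.1638,0])
E
python3 - <<'E'
from h import *
np.set_printoptions(precision=4,suppress=True)
dt=np.load("top0.npz")["d"]
m=0
for v in range(0,420,3):
  for u in range(0,560,3):
    if dt[v,u]>0:
      p=atd("top",u,v,dt[v,u])
      if p[2]>m: m=p[2];print(u,v,p)
command_gripper(0.0,40)
p=K-.030*D; p[2]=.25
print(inverse_kinematics(p,R))
movep(p,R)
s=sense();print(s["time_s"],s["position"],s["finger_gap"],s["joint_pos"])
pic,d=camera("wrist");cv2.imwrite("pics/w1.png",pic[:,:,::-1]);np.savez("w1.npz",d=d,pos=s["position"],rot=s["tcp_rot"])
pic,d=camera("scene");cv2.imwrite("pics/s1.png",pic[:,:,::-1])
E
```

```text
405 9 [ 0.9928 -0.3573  0.1076]
408 9 [ 0.9886 -0.3618  0.113 ]
384 12 [ 0.9884 -0.3078  0.1142]
360 15 [ 0.9882 -0.2541  0.1154]
558 30 [ 0.8854 -0.6665  0.1239]
549 45 [ 0.848  -0.6297  0.1365]Traceback (most recent call last):
  File "<stdin>", line 8, in <module>
  File "h.py", line 8, in atd
    o,d=ray(n,u,v);return o+d*dep
        ~~~^^^^^^^
  File "h.py", line 4, in ray
    c=camera_params(n);d=c["rotation"]@np.linalg.inv(c["K"])@np.array([u,v,1.]);return np.array(c["position"]),d
ValueError: time passes only in moves, steps and waits
```

```bash
python3 - <<'E'
from h import *
np.set_printoptions(precision=4,suppress=True)
dt=np.load("top0.npz")["d"];c=camera_params("top")
v,u=np.mgrid[:420,:560];P=np.stack([u,v,np.ones_like(u)],-1)@np.linalg.inv(c["K"]).T@c["rotation"].T*dt[...,None]+c["position"]
z=np.where(dt>0,P[...,2],0);i=np.unravel_index(z.argmax(),z.shape);print("highest",i,P[i])
if z[:, :300].max()<.21:
  command_gripper(0.0,40)
  p=K-.030*D; p[2]=.25
  print(inverse_kinematics(p,R))
  movep(p,R)
  s=sense();print(s["time_s"],s["position"],s["finger_gap"],s["joint_pos"])
  pic,d=camera("wrist");cv2.imwrite("pics/w1.png",pic[:,:,::-1]);np.savez("w1.npz",d=d,pos=s["position"],rot=s["tcp_rot"])
  pic,d=camera("scene");cv2.imwrite("pics/s1.png",pic[:,:,::-1])
E
```

```text
highest (np.int64(185), np.int64(173)) [0.6529 0.1812 0.1661]
[-0.6787  0.2498  0.4137  1.8974 -0.1171  1.0177  0.0744]
2.9417 [0.5154 0.1367 0.2499] 0.00010628500526339297 [-0.6801  0.2504  0.412   1.8968 -0.1174  1.0177  0.0744]
```

View pics/w1.png

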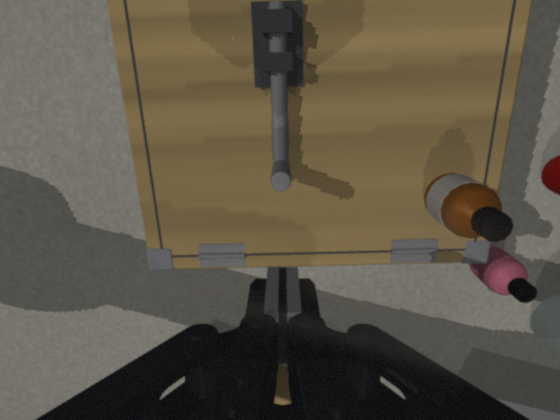

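View pics/s1.png

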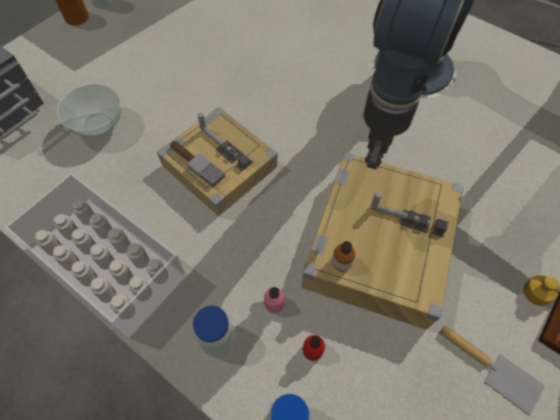

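The wrist view shows the knob top at (281,181), in line with the fingers (column ~283), and the bar running straight up the image to the guides at (277,40). Next: cross-check the knob position, descend, push.

```bash
python3 - <<'E'
from h import *
np.set_printoptions(precision=4,suppress=True)
c=camera_params("wrist");f=np.load("w1.npz");T=c["tool_from_camera"]
def at(u,v,z):
    d=f["rot"]@T[:3,:3]@np.linalg.inv(c["K"])@np.array([u,v,1.]);o=f["pos"]+f["rot"]@T[:3,3];return o+d*(z-o[2])/d[2]
k=at(281,179,.141);print("knob",k,"lateral",(k-f["pos"])@Z,"ahead",(k-f["pos"])@D)
a=at(277.5,15,.102);print("bar dir",(a-k)[:2]/np.linalg.norm((a-k)[:2]),D)
l,r=at(150,270,.085),at(490,262,.085);print("rear edge len",np.linalg.norm(l-r))
if abs((k-f["pos"])@Z)<.006 and np.linalg.norm(k[:2]-K[:2])<.008:
    p=K-.032*D
    p[2]=.136
    print("touch",move_l(p,R,feed=.1,until_force=8))
    s=sense();print(s["time_s"],s["position"],s["wrist_force"])
    for n in("scene","wrist"):
        pic,_=camera(n);cv2.imwrite(f"pics/{n}2.png",pic[:,:,::-1])
E
python3 -c "
import cv2
a=cv2.imread('pics/scene2.png')[130:290,300:480];b=cv2.imread('pics/wrist2.png')
cv2.imwrite('pics/c2.png',cv2.hconcat([cv2.resize(a,(400,356),interpolation=2),cv2.resize(b,(400,356))]))"
```

```text
knob [0.5064 0.1632 0.141 ] lateral -0.0011233526072178996 ahead 0.02797156290885728
bar dir [-0.3102  0.9507] [-0.2851  0.9585  0.    ]
rear edge len 0.30172208948973206
touch False
4.3333 [0.5166 0.1333 0.1366] [-0.077   1.0847  0.5075]
```

View pics/c2.png

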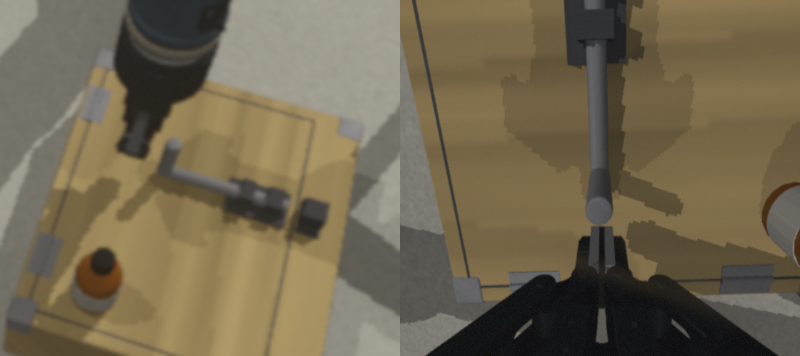

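Wrist view: the fingertips sit at (602,245) in the crop, directly behind the knob (598,210) and clear of the bottle. Pushing along the slide.

```bash
python3 - <<'E'
from h import *
np.set_printoptions(precision=4,suppress=True)
s=sense();p0=s["position"]
p=K+.046*D;p[2]=.136
print("stopped",move_l(p,R,feed=.04,until_force=18))
s=sense();print(s["time_s"],s["position"],"travel",(s["position"]-p0)@D,s["wrist_force"])
for n in("scene","wrist"):
    pic,_=camera(n);cv2.imwrite(f"pics/{n}3.png",pic[:,:,::-1])
E
python3 -c "
import cv2
a=cv2.imread('pics/scene3.png')[130:290,300:480];b=cv2.imread('pics/wrist3.png')
cv2.imwrite('pics/c3.png',cv2.hconcat([cv2.resize(a,(400,356),interpolation=2),cv2.resize(b,(400,356))]))"
```

```text
stopped True
5.875 [0.4981 0.1907 0.1355] travel 0.06028970920227419 [ 1.5007 -0.9939  0.1343]
```

View pics/c3.png

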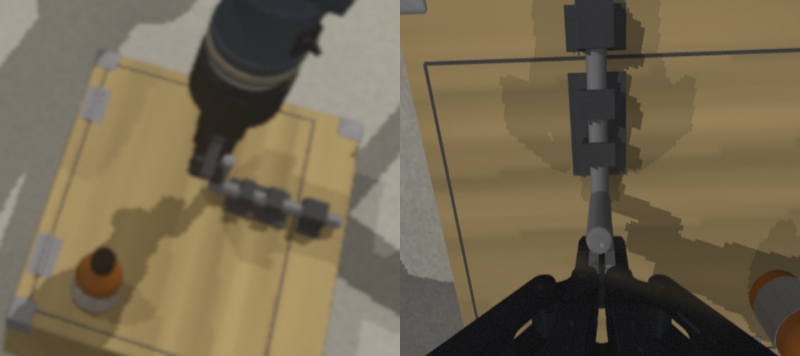

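Force rose to 18 N after 60 mm of travel and the tip is visible beyond the keeper at (335,222). I'll nudge again to confirm the hard stop, then back off and lift.

```bash
python3 - <<'E'
from h import *
np.set_printoptions(precision=4,suppress=True)
s=sense();p0=s["position"]
print("stopped",move_l(p0+.012*D,R,feed=.02,until_force=18))
s=sense();print(s["position"],"extra",(s["position"]-p0)@D,s["wrist_force"])
p=s["position"]-.020*D;move_l(p,R,feed=.1)
p[2]=.25;move_l(p,R)
p=p-.06*D;p[2]=.28;move_l(p,R)
s=sense();print(s["time_s"],s["position"],s["wrist_force"])
for n in("scene","top","wrist"):
    pic,_=camera(n);cv2.imwrite(f"pics/{n}4.png",pic[:,:,::-1])
E
python3 -c "
import cv2
a=cv2.imread('pics/scene4.png')[150:310,300:480];b=cv2.imread('pics/top4.png')[165:325,85:265]
cv2.imwrite('pics/c4.png',cv2.hconcat([cv2.resize(a,(400,356),interpolation=2),cv2.resize(b,(400,356),interpolation=2)]))"
```

```text
stopped True
[0.4969 0.1903 0.1348] extra 0.00013430088918596107 [ 0.8468 -0.4422  0.4262]
8.325 [0.5193 0.1141 0.2794] [-0.3592  0.9604 -0.9098]
```

View pics/c4.png

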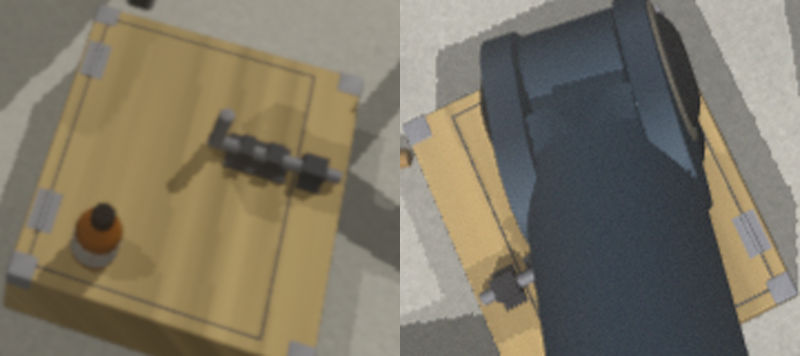

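View pics/wrist4.png

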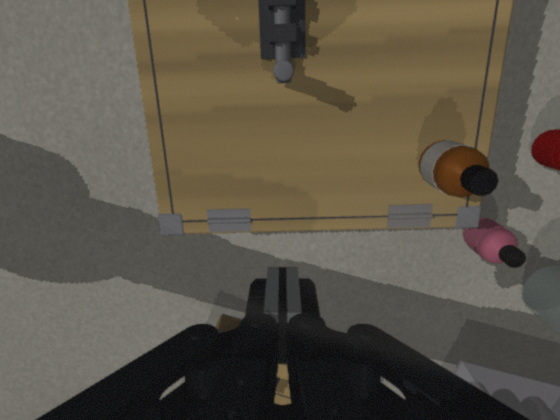

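View pics/scene4.png

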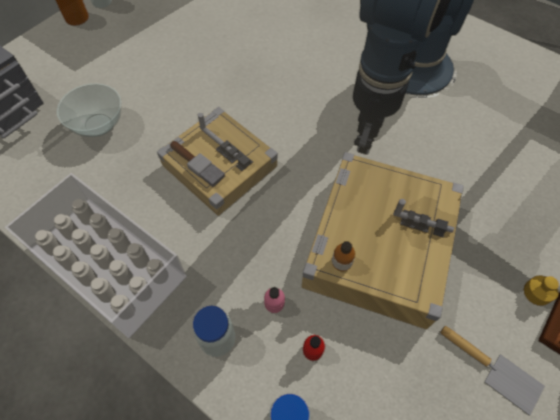

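```bash
python3 - <<'E'
from h import *
a=atz("scene",378.2,194.2,.141);b=atz("scene",402.1,202.2,.141);print("knob moved",(b-a)@D,(b-a)@Z)
import numpy as np
d=cv2.absdiff(cv2.imread("pics/scene0.png"),cv2.imread("pics/scene4.png")).max(2)
print("small case diff",np.percentile(d[105:215,155:280],99.5),"bottle diff",np.percentile(d[238:270,330:360],99))
k=atz("scene",402.1+.45*110/110*0,202.2,.141)
f=[atz("scene",300+.45*x,150+.45*y,.097) for x,y in((325,172),(340,178))]
print("tip beyond keeper",np.linalg.norm(f[1]-f[0]))
finish_job()
print(sense()["time_s"])
E
```

```text
knob moved 0.047376537212143244 0.000821944938211884
small case diff 40.0 bottle diff 49.40999999999997
tip beyond keeper 0.0135357131956422
the job is handed in; nothing more can be done
the job is handed in; nothing more can be done
```

The larger case is locked, and I handed the job in. I pushed its bolt from behind the knob with the closed fingertips until it hit the hard stop, then backed off and lifted clear.

- **Bolt position:** The knob moved about 47 mm. A second 18 N push moved it only 0.1 mm more. In the last scene picture the tip stands about 13.5 mm beyond the keeper's far face, and 14 mm would be fully home.
- **Limits:** The clock read 8.3 s after the retreat. I pushed with an 18 N force cut-off, and the wrist read about 1 N once clear.
- **Bottle and small case:** By eye, the amber bottle and the smaller case's bolt look unmoved. I also compared the first and last scene pictures at the pixel level, and this was inconclusive: there were residual differences of up to 40–50 grey levels. I took these to be noise and the arm's changed shadow, but did not look into them before handing in.
- **Top camera:** The arm blocked most of its final view, so that view only confirmed the tip showing beyond the keeper.

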